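# Raise the telescoping shaving mirror and hold it up

### The arm

A 6-joint arm with a two-finger parallel gripper is mounted at the origin on the work surface. World frame = base frame: x ahead of the robot, y to its left, z up, the work surface at z = 0. Lengths are in m, angles in rad, forces in N, time in s.
With the tool pointing down it reaches from about 0.275 to 0.825 m from the base axis. Payload 5.2 kg.
Tool frame: the origin (TCP) lies between the finger pads; the fingertips stand 19 mm ahead of it and the grasp point (between the pads) is the TCP; z points along the fingers, y is the direction in which the jaws open and shut (so a half turn about z gives the same grasp; the last joint's range is limited). The gripper opens to 93 mm and grips with 3 to 60 N. Pads are 15 mm wide; open, the fingers measure 128 mm over their backs; the gripper's body (75 mm by 188 mm) begins 65 mm behind the grasp point.
Start: joints at [1.143, 0.259, 1.535, -0, 1.348, -0.203], TCP at [0.123, 0.536, 0.238] pointing down, gripper open.
Joint ranges: [-3.14, 3.14], [-0.91, 2.08], [0.19, 2.58], [-1.22, 4.36], [0.22, 2.71], [-3.12, 3.12]. Speed limits (rad/s): [2.57, 2.57, 3.14, 3.14, 3.14, 3.14].

### API

Orientations are given as a 3x3 rotation matrix whose columns are the frame's x, y, z axes.
In Python, from station import * gives the robot as it stands. Calls block until the motion is done:
- reach(position, orientation): joint-space move of the TCP to a pose.
- move_straight(position, velocity=0.15, frame=None, threshold=None): straight line of the TCP; frame=None keeps the orientation; velocity is the mean speed in m/s. With threshold (N) it stops when the force on the tool has changed by that much, and returns True; else False.
- set_joints(angles): joint-space move.
- command_gripper(opening, newtons=None): opening from 0.0 (shut) to 1.0 (fully open); newtons is the grip in N (None keeps the last); returns when the fingers have stopped.
- wait(seconds).
- inverse_kinematics(position, orientation): joint angles nearest the present ones, or None.
- get_image(name): name is "scene" or "top" or "wrist"; returns a dict with "color" (400x640x3 uint8, red, green, blue), "vfov" (degrees; the focal length in pixels is half the picture's height over the tangent of half this angle, whatever the lens; pixels are square), "cx", "cy" (the principal point, pixels), "dist_coeffs" ([k1, k2, p1, p2, k3] as OpenCV has them; the pictures are not rectified), "rvec" (rotation vector, rad) and "tvec" (3), from world to camera coordinates, as OpenCV has them; the wrist camera has in their place "tool_from_camera" (4x4, takes a point from camera to tool coordinates, whose origin is the TCP and whose axes are the flange's). Camera axes: x right, y down, z forward; pixel columns grow to the right and rows downward; lengths in m; the calibration is good to about 2 mm. A picture is of the moment at which its call begins: read the wrist's pose just before it. There is no depth.
A pose or a line that the arm cannot do raises MotionError and nothing moves.
- finish_job(): hands the job in, once; it reports no verdict.
Readings, each from a call of its own:
- current_time(): time.
- current_q(): joint angles.
- current_joint_velocities(): joint speeds.
- current_effort(): joint torques, N m.
- current_ee_pos(): TCP position.
- current_tool_rot(): TCP orientation.
- current_wrist_force(): force on the tool from outside, world axes, zero at the start.
- current_moment(): the same for the moment, N m.
- current_finger_gap(): opening from 0.0 (shut) to 1.0 (fully open).
Only numpy, scipy, OpenCV 4.12 (cv2) and the standard library are available. Lean on these libraries where they do the work, as an engineer would, in place of code of your own. Each camera call takes 0.05 s, during which the arm holds its last target.

### The job

Free the shaving mirror's travel bolt by pressing the sprung lever at its foot down to its stop and letting it spring all the way back up. Then squeeze the button in the side of the black grip on top, pull the mirror straight up past its first stop to the second stop at the top of its travel, and finish holding it there, fully extended, with the button still squeezed: do not let go. Leave the toiletries around it where they are.

Things in the scene. Friction and masses are not known exactly. Their poses are not given: they have to be found in the camera images.
- stand: Steel foot of the shaving mirror, screwed to the shelf: round base 110 mm across, 18 mm high, with an upright tube 28 mm thick to 133 mm. Origin: on the tube's axis at the shelf surface. z up; x points from the tube to the foot lever; y to the side where the grip's button sits. A 34 mm wide body runs along +x; the lever's housing on it (x = 69 to 105 mm) is 71 mm high. Place and yaw vary.
- mirror (a point): Centre of the round mirror glass, 96 mm across, 6 mm thick, upright in the stand's x-z plane, 23 mm from the tube's axis on the -y side, 70 mm above the shelf while lowered (its top at 118 mm). It hangs on the stem and rises with the grip.
- grip_top (a point): Centre of the top face of the black grip on top of the mirror's stem, on the tube's axis, 180 mm above the shelf while lowered. The grip is a block 52 mm long (stand x), 26 mm thick (stand y), 45 mm high below this point; free above. Take it from above, fingers closing along the stand's y, one pad on the button, the other on the opposite face. It rises with the stem.
- button_face (a point): Centre of the outer face of the steel release button, a round 20 mm disc that stands 8 mm proud of the grip's +y face (the side away from the mirror), 20 mm below the grip's top (160 mm above the shelf while lowered). Pressed 6 mm towards -y it still stands 2 mm proud, so that the squeezed grip measures 28 mm across.
- lever_pad (a point): Centre of the top face of the black pad (36 x 32 mm, 9 mm thick) at the end of the foot lever, 157 mm from the tube's axis along the stand's x, 73 mm above the shelf at rest. Pressed down to the stop it moves about 46 mm, to about 27 mm above the shelf, and less than 8 mm sideways. The pivot is 85 mm from the tube's axis, 42 mm high, along the stand's y.
- lever (a joint): Angle of the foot lever (rad): 0 at rest (pad up, tilted 0.35 up), 0.6 pressed down to its stop. Sprung: about 1.5 N on the pad at rest, 3.5 N at the stop; let go, it returns to 0. Pressing it to the stop draws the travel bolt that blocks the stem; the bolt stays drawn when the lever returns.
- button (a joint): Travel of the button (m): 0 out, 0.006 fully in (1.2 N to start, 5 N fully in). In its out position its pin locks the stem when lowered and again at the first stop; pressed more than about 4 mm the stem slides freely.
- stem (a joint): Extension of the stem, straight up (m): 0 lowered, 0.045 first stop (a notch, passed freely with the button in), 0.090 second stop, the hard upper end. No catch there: a spring and the mirror's weight pull back with about 6 N, so it must be held. Blocked at 0 until the bolt is drawn and the button pressed.
- soap_dish: Bystander: round white ceramic soap dish, 104 mm across, 24 mm high, loose. Origin: centre of its underside.
- trimmer: Bystander: silver hair trimmer lying flat, about 148 x 40 mm, 42 mm high, long along its x, loose. Origin: its underside, near the middle.
- comb: Bystander: black plastic comb lying flat, 140 x 32 mm, 5 mm thick, long along its x, loose. Origin: near the middle of its underside.
- atomizer: Bystander: upright steel cologne atomizer with a twist cap, 38 mm across, 118 mm high, loose. Origin: centre of its underside.
Not all that is in view belongs to the job. Several things look just like the stand: the one meant starts farthest to the robot's left.

How it is judged:
By the outcome, as a careful person would: the job done as asked, in the order asked, and still so for the second after the job is handed in, while the arm keeps its last pose, push and grip.
It also fails if it takes over 48 s, if anything falls off the work surface, if the arm or the gripper's body presses on something with over 40 N, if the wrist force passes 120 N, or if a joint passes its speed limit or range.

## Working session

There is one attempt and no reset: what is moved stays moved. The work goes in short steps, each a Python script; the robot and the scene stay as the last script left them, time stands still between calls to the robot, and variables do not carry over. Pictures are saved under pics/ and viewed, and the job is handed in when it is done.

```bash
ls; mkdir -p pics
cat > h.py <<'E'
from station import *
import numpy as np, cv2
def save(n,f):
    d=get_image(n); cv2.imwrite(f,cv2.cvtColor(d["color"],cv2.COLOR_RGB2BGR)); return d
def cam(d):
    f=200/np.tan(np.radians(d["vfov"])/2)
    K=np.array([[f,0,d["cx"]],[0,f,d["cy"]],[0,0,1.]])
    return K,np.array(d["dist_coeffs"],float)
def ray(d,uv,pose=None):
    K,D=cam(d)
    p=cv2.undistortPoints(np.array([[uv]],float),K,D)[0,0]
    v=np.array([p[0],p[1],1.])
    if "rvec" in d:
        R=cv2.Rodrigues(np.array(d["rvec"],float))[0]; t=np.array(d["tvec"],float).ravel()
        return -R.T@t, R.T@v
    T=np.array(d["tool_from_camera"]); P,Rt=pose
    return P+Rt@T[:3,3], Rt@T[:3,:3]@v
def onz(d,uv,z,pose=None):
    o,v=ray(d,uv,pose); return o+v*(z-o[2])/v[2]
def proj(d,X):
    K,D=cam(d)
    return cv2.projectPoints(np.array(X,float).reshape(-1,1,3),np.array(d["rvec"],float),np.array(d["tvec"],float),K,D)[0].reshape(-1,2)
E
python3 - <<'E'
from h import *
import pickle
D={}
for n in ["scene","top"]:
    D[n]=save(n,f"pics/{n}0.png")
D["pose"]=(current_ee_pos(),current_tool_rot()); D["wrist"]=save("wrist","pics/wrist0.png")
pickle.dump(D,open("d0.pkl","wb"))
print(current_time(),current_tool_rot())
E
```

```text
pics
0.15 [[-9.74834670e-01  2.22928154e-01 -6.35444253e-04]
 [ 2.22928811e-01  9.74833880e-01 -1.28539155e-03]
 [ 3.32902620e-04 -1.39470308e-03 -9.99998972e-01]]
```

View pics/scene0.png

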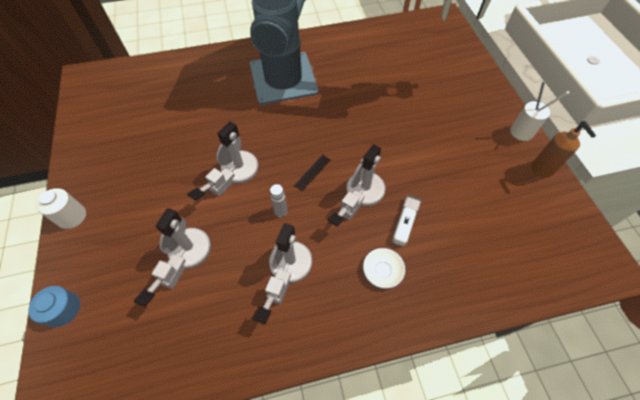

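View pics/top0.png

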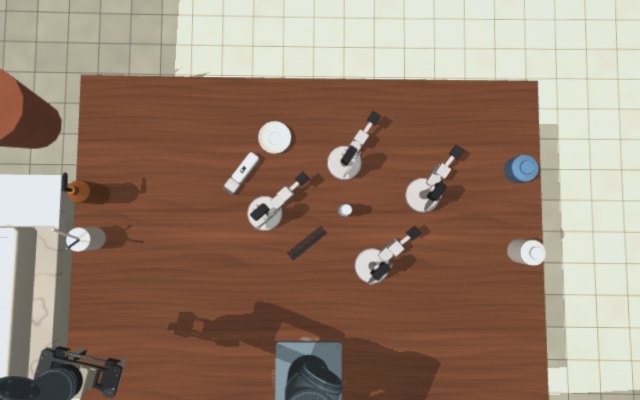

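View pics/wrist0.png

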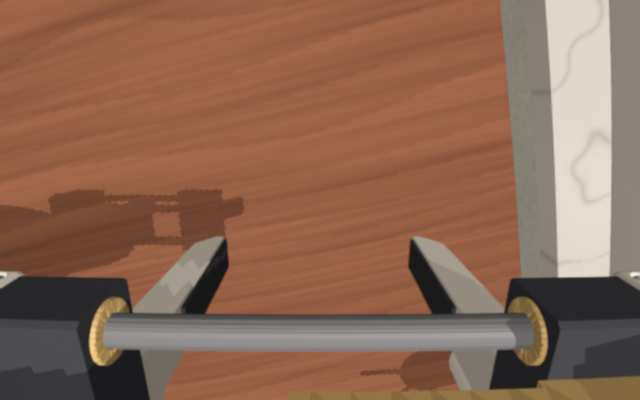

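Four look-alikes. In the top view their bases are at (265,212), (345,162), (424,195) and (373,265). Next I compute which has the largest world y, then crop in on it.

Run:
```python
import pickle
from h import *
D=pickle.load(open("d0.pkl","rb"))
t=D["top"]; s=D["scene"]
for uv in [(265,212),(345,162),(424,195),(373,265),(345,210)]: print(uv,onz(t,uv,0.018).round(3))
for uv in [(366,188),(291,261),(187,247),(238,167)]: print("scene",uv,onz(s,uv,0.018).round(3))
def crop(d,c,w,h,k,f):
    im=cv2.cvtColor(d["color"],cv2.COLOR_RGB2BGR)
    x,y=c; cv2.imwrite(f,cv2.resize(im[y:y+h,x:x+w],None,fx=k,fy=k,interpolation=cv2.INTER_CUBIC))
crop(t,(220,140),100,100,6,"pics/topc.png"); crop(s,(310,130),120,120,5,"pics/scenec.png")
```

```text
(265, 212) [0.505 0.142 0.018]
(345, 162) [ 0.668 -0.111  0.018]
(424, 195) [ 0.564 -0.364  0.018]
(373, 265) [ 0.341 -0.2    0.018]
(345, 210) [ 0.514 -0.112  0.018]
scene (366, 188) [0.511 0.143 0.018]
scene (291, 261) [ 0.673 -0.107  0.018]
scene (187, 247) [ 0.57  -0.362  0.018]
scene (238, 167) [ 0.35  -0.2    0.018]
```

View pics/topc.png

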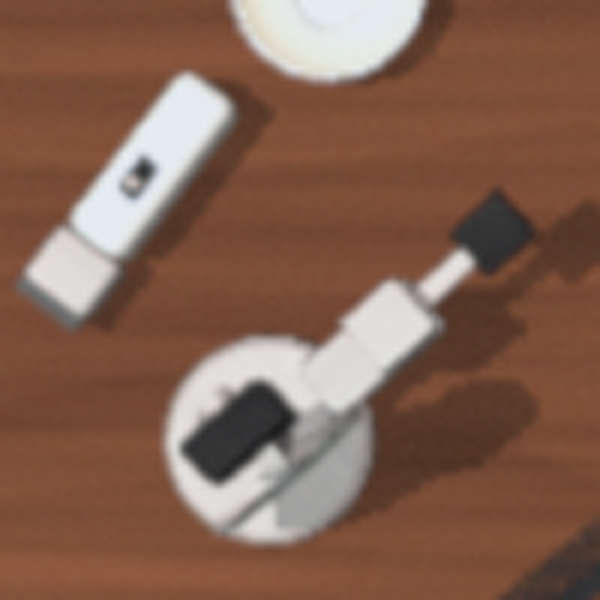

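View pics/scenec.png

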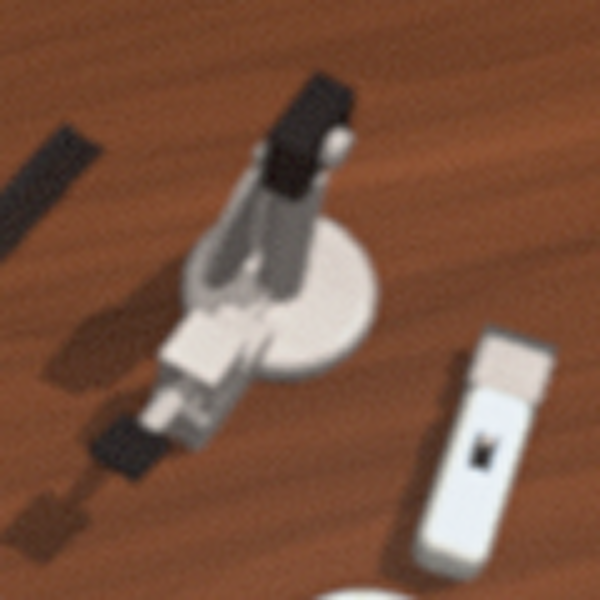

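Chosen: the stand at top px (265,212), with y≈+0.142, the largest of the four. The crops show its black grip at crop (238,432), its pad at (493,231), and in the scene view the steel button on the robot's-left side. Now a rough pose, then a closer look with the wrist camera.

Run:
```python
import pickle
from h import *
D=pickle.load(open("d0.pkl","rb"))
t=D["top"]; s=D["scene"]
g=onz(t,(220+238/6,140+432/6),.18); p=onz(t,(220+493/6,140+231/6),.073)
g2=onz(s,(310+312/5,130+107/5),.18); p2=onz(s,(310+135/5,130+445/5),.073)
print(g,p,g2,p2)
d=(p-g)[:2]; a=np.arctan2(d[1],d[0]); print(np.degrees(a),np.hypot(*d)); d=(p2-g2)[:2];print(np.degrees(np.arctan2(d[1],d[0])),np.hypot(*d))
print(D["wrist"]["tool_from_camera"],D["wrist"]["vfov"])
xs=np.array([np.cos(a),np.sin(a),0]); ys=np.array([-xs[1],xs[0],0])
for sg in (1,-1):
    R=np.column_stack([np.cross(sg*ys,[0,0,-1]),sg*ys,[0,0,-1]])
    print(sg,R.round(2).tolist(),inverse_kinematics(g+[0,0,.1],R))
```

```text
[0.50106386 0.14146982 0.18      ] [0.60745462 0.02494556 0.073     ] [0.50347679 0.14544344 0.18      ] [0.61209162 0.02885707 0.073     ]
-47.60281616840068 0.15778750774622977
-47.02727697080519 0.15934103254338763
[[-1.60178552e-04 -9.58983876e-01 -2.83460579e-01  7.78797939e-02]
 [ 9.99999987e-01 -1.45875124e-04 -7.15678290e-05  3.93060000e-05]
 [ 2.72825471e-05 -2.83460587e-01  9.58983887e-01 -1.46765494e-01]
 [ 0.00000000e+00  0.00000000e+00  0.00000000e+00  1.00000000e+00]] 58.767543152897574
1 [[-0.67, 0.74, 0.0], [0.74, 0.67, 0.0], [0.0, 0.0, -1.0]] [ 6.07262932e-02  1.79789756e-01  1.53242644e+00 -4.44089210e-16
  1.42937646e+00 -6.79244158e-01]
-1 [[0.67, -0.74, 0.0], [-0.74, -0.67, 0.0], [0.0, -0.0, -1.0]] [ 6.07262932e-02  1.79789756e-01  1.53242644e+00 -4.44089210e-16
  1.42937646e+00  2.46234850e+00]
```

```bash
cat >> h.py <<'E'
G0=np.array([.5023,.1434,0]); A0=np.radians(-47.3)
def frame(a):
    xs=np.array([np.cos(a),np.sin(a),0]); ys=np.array([-xs[1],xs[0],0])
    return xs,ys,np.column_stack([-xs,ys,[0,0,-1]])
E
python3 - <<'E'
import pickle
from h import *
xs,ys,R=frame(A0)
D=[]
for i,off in enumerate([(.06,0),(.06,-.06)]):
    reach(G0+xs*off[0]+ys*off[1]+[0,0,.29],R); wait(.3)
    pose=(np.array(current_ee_pos()),np.array(current_tool_rot())); d=save("wrist",f"pics/w{i+1}.png"); D.append((d,pose))
pickle.dump(D,open("d1.pkl","wb")); print(current_time(),pose[0],current_wrist_force())
E
```

```text
3.375 [0.49940069 0.05905811 0.28982401] [-0.20669431 -0.90415312 -0.59437799]
```

View pics/w1.png

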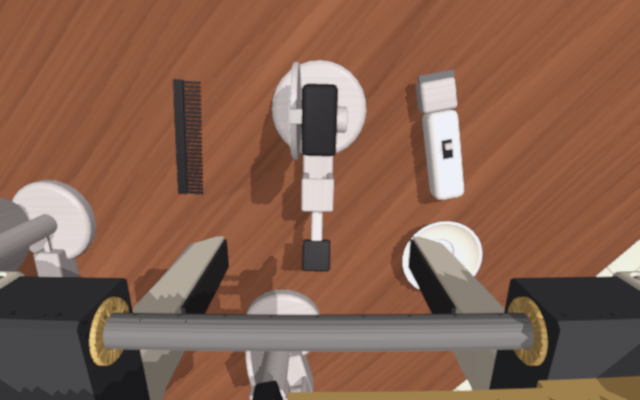

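View pics/w2.png

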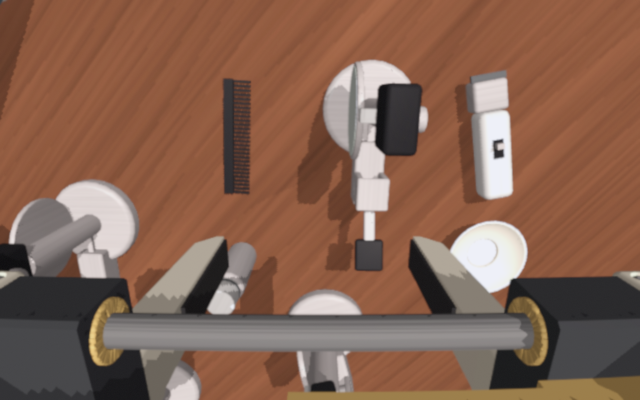

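W1: the grip's top is about (320,120), the button (343,119), the pad (316,255), and the mirror disc is on the left of the grip. Next I extract the black blobs and cast rays.

Run:
```python
import pickle
from h import *
D=pickle.load(open("d1.pkl","rb"))
for d,pose in D:
    im=d["color"]; m=(im.max(2)<60).astype(np.uint8); m=cv2.morphologyEx(m,cv2.MORPH_OPEN,np.ones((3,3)))
    m[275:]=0
    n,l,st,c=cv2.connectedComponentsWithStats(m)
    pts={}
    for i in range(1,n):
        if st[i,4]>300 and 260<c[i][0]<440:
            r=cv2.minAreaRect(np.argwhere(l==i)[:,::-1].astype(np.float32))
            print(st[i],c[i].round(1),r)
            z=.18 if c[i][1]<180 else .073
            print("   ctr@z",onz(d,c[i],z,pose).round(4),"bbox corners:")
            x,y,w,h=st[i,:4]
            for uv in [(x-.5,y-.5),(x+w-.5,y-.5),(x-.5,y+h-.5),(x+w-.5,y+h-.5)]: 
                q=onz(d,uv,z,pose)-G0; xs,ys,_=frame(A0); print("     ",(q@xs).round(4),(q@ys).round(4))
    # base ellipse: white
    cv2.imwrite(f"pics/c{len(pts)}.png",im)
```

```text
[ 302   85   35   70 2160] [319.3 120.9] ((319.0, 119.5), (69.0, 34.0), 90.0)
   ctr@z [0.5044 0.1437 0.18  ] bbox corners:
      -0.0237 -0.0106
      -0.0237 0.0136
      0.0253 -0.0112
      0.0253 0.0143
[410 243  25  32 442] [418.5 262.3] ((416.5851745605469, 262.5514831542969), (37.95800018310547, 17.22127342224121), 57.7243537902832)
   ctr@z [0.6999 0.099  0.073 ] bbox corners:
      0.1421 0.1029
      0.1422 0.131
      0.1821 0.106
      0.1823 0.135
[ 376   84   45   71 2829] [397.7 118.5] ((397.643310546875, 118.84742736816406), (42.774017333984375, 71.29002380371094), 2.602562189102173)
   ctr@z [0.5006 0.1421 0.18  ] bbox corners:
      -0.024 -0.0189
      -0.0242 0.0124
      0.0256 -0.0168
      0.0255 0.0162
[409 241  26  34 474] [418.  261.9] ((415.6685485839844, 261.7696533203125), (40.173919677734375, 18.125965118408203), 57.9946174621582)
   ctr@z [0.6554 0.0583 0.073 ] bbox corners:
      0.1401 0.0419
      0.1402 0.0711
      0.1824 0.0452
      0.1826 0.0753
```

Run:
```python
import pickle
from h import *
D=pickle.load(open("d1.pkl","rb"))
xs,ys,_=frame(A0)
for (d,pose),(x0,x1) in zip(D,[(295,340),(345,395)]):
    im=d["color"]; m=np.zeros((400,640),np.uint8); m[225:285,x0:x1]=(im[225:285,x0:x1].max(2)<75); m=cv2.morphologyEx(m,cv2.MORPH_OPEN,np.ones((5,5)))
    n,l,st,c=cv2.connectedComponentsWithStats(m); i=1+st[1:,4].argmax()
    print(st[i],c[i])
    x,y,w,h=st[i,:4]
    for uv in [(x-.5,y-.5),(x+w-.5,y-.5),(x-.5,y+h-.5),(x+w-.5,y+h-.5)]:
        q=onz(d,uv,.073,pose)-G0; print("  ",(q@xs).round(4),(q@ys).round(4))
    # grip long edges per-row: right edge
    g=(im.max(2)<60)
    pl=[];pr=[]
    for v in range(92,149,4):
        c2=np.where(g[v,x0-5:x1+45])[0]+x0-5
        for L,u in((pl,c2.min()-.5),(pr,c2.max()+.5)):
            q=onz(d,(u,v),.18,pose)-G0; L.append((q@xs,q@ys))
    for L in(pl,pr):
        L=np.array(L); f=np.polyfit(L[:,0],L[:,1],1); print("edge slope deg",np.degrees(f[0]).round(2),"off",f[1].round(4))
    im=cv2.cvtColor(im,cv2.COLOR_RGB2BGR)[50:290,250:450]; cv2.imwrite(f"pics/z{x0}.png",cv2.resize(im,None,fx=2.5,fy=2.5))
```

```text
[302 240  28  31 805] [315.4        255.48819876]
   0.1385 -0.0174
   0.1384 0.0136
   0.1768 -0.0179
   0.1768 0.014
edge slope deg -0.93 off -0.0104
edge slope deg -1.3 off 0.0132
[355 240  27  31 683] [366.77745242 256.61054173]
   0.1388 -0.0183
   0.1388 0.0117
   0.1771 -0.0171
   0.1771 0.0138
edge slope deg 0.74 off -0.017
edge slope deg -0.79 off 0.0124
```

View pics/z295.png

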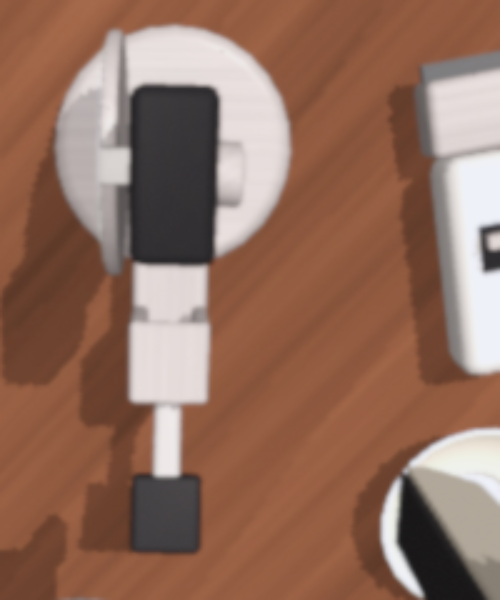

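Yaw refined to about -48.3°, with the grip axis about 1 mm from the first estimate. Now the lever press with the fingers shut.

```bash
cat >> h.py <<'E'
_x,_y,_=frame(A0); G=G0+_x*.001+_y*.001; A=np.radians(-48.3)
XS,YS,RT=frame(A)
E
python3 - <<'E'
from h import *
command_gripper(0.0,20)
P=G+XS*.157
reach(P+[0,0,.15],RT)
move_straight(P+[0,0,.105],.15); wait(.2)
print("f0",current_wrist_force(),current_time())
r=move_straight(P+[0,0,.030],.05,threshold=14)
print(r,current_ee_pos(),current_wrist_force(),current_time())
wait(.2); print(current_ee_pos(),current_wrist_force())
save("scene","pics/press.png")
im=cv2.imread("pics/press.png")[110:260,290:440]; cv2.imwrite("pics/press.png",cv2.resize(im,None,fx=4,fy=4))
E
```

```text
f0 [-0.22084031  0.56743849 -0.12007011] 6.225
True [0.60817837 0.02654311 0.04868055] [-3.76659567  1.02240912 12.14389884] 7.2917
[0.60818554 0.02652346 0.04878688] [-2.04706922  0.40000515 11.74324358]
```

View pics/press.png

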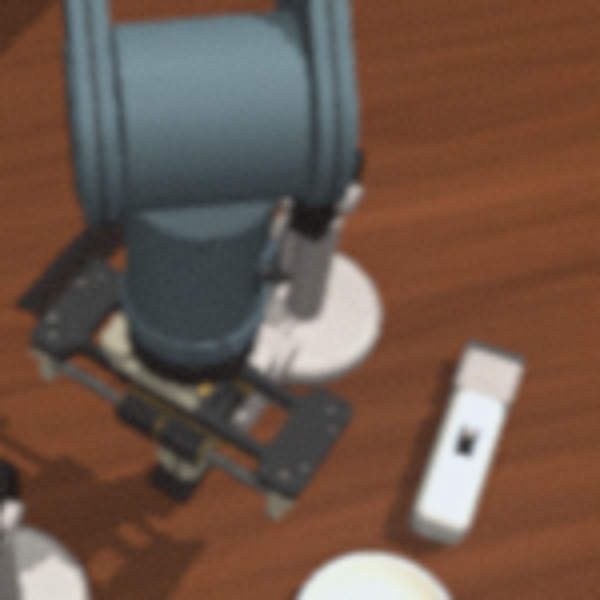

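The tip stopped at z≈0.030 with 12 N, well above the spring's 3.5 N. The 3 mm gap above the nominal 27 mm fits a 15 mm wide tip on the tilted pad. I'll press a little further to confirm the hard stop, then release fully.

Run:
```python
from h import *
P=np.array(current_ee_pos())
move_straight(P-[0,0,.002],.03,threshold=12); wait(.2)
print(current_ee_pos(),current_wrist_force())
for z in (.075,.115):
    Q=P.copy();Q[2]=z; move_straight(Q,.08); print(z,current_wrist_force())
Q[2]=.16; move_straight(Q,.15)
command_gripper(1.0)
reach(G+[0,0,.27],RT)
reach(G+XS*.05+[0,0,.28],RT); wait(.2)
import pickle
pose=(np.array(current_ee_pos()),np.array(current_tool_rot())); d=save("wrist","pics/w3.png"); pickle.dump((d,pose),open("d3.pkl","wb"))
print(current_time(),current_wrist_force())
```

```text
[0.60822206 0.02662344 0.04839706] [-3.55656392 -0.77033098 17.06223706]
0.075 [0.98430105 0.00237882 1.6890055 ]
0.115 [1.31322679 1.24278607 0.21094153]
12.425 [-0.32713904  0.8801265  -0.51180273]
```

View pics/w3.png

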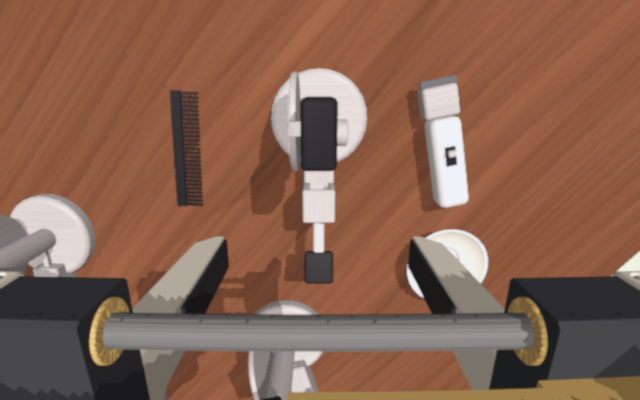

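A hard stop was confirmed (0.4 mm for +5 N) and the pad is back up at (319,267), in line with the grip at (319,134), so the yaw is right. Next I recheck the grip centre, then grasp.

Run:
```python
from h import *
import pickle
d,pose=pickle.load(open("d3.pkl","rb")); g=d["color"].max(2)<60
for v in range(104,166,8):
    c=np.where(g[v,290:350])[0]+290
    a=[onz(d,(u,v),.18,pose)-G for u in(c.min()-.5,c.max()+.5)]
    print((a[0]@XS).round(4),[(q@YS).round(4) for q in a])
c=np.where(g[80:190,319])[0]+80
print([((onz(d,(319,v),.18,pose)-G)@XS).round(4) for v in(c.min()-.5,c.max()+.5)])
```

```text
-0.0208 [np.float64(-0.0116), np.float64(0.0119)]
-0.0156 [np.float64(-0.0117), np.float64(0.012)]
-0.0102 [np.float64(-0.0118), np.float64(0.012)]
-0.0049 [np.float64(-0.0112), np.float64(0.0121)]
0.0006 [np.float64(-0.0112), np.float64(0.0122)]
0.0061 [np.float64(-0.012), np.float64(0.0122)]
0.0117 [np.float64(-0.0121), np.float64(0.0123)]
0.0173 [np.float64(-0.0114), np.float64(0.0124)]
[np.float64(-0.0251), np.float64(0.0241)]
```

Run:
```python
from h import *
P=G+YS*.001
reach(P+[0,0,.26],RT)
move_straight(P+[0,0,.160],.12); wait(.1); print(current_ee_pos(),current_wrist_force())
command_gripper(0.48,10)   # 45 mm
print(current_finger_gap()*93,current_wrist_force())
command_gripper(0.0,30); wait(.3)
f=np.array(current_wrist_force()); p=np.array(current_ee_pos())
print("gap mm",current_finger_gap()*93,"f local",f@XS,f@YS,f[2],"dpos",(p-P)@YS,p[2],current_time())
```

```text
[0.50516934 0.14400729 0.16094491] [-0.42226538  0.51077033 -0.30242732]
44.024450712180055 [0.34628933 0.17064191 0.70543443]
gap mm 25.716039591745293 f local -0.032846310995757744 -5.210514966916945 2.6208094011952348 dpos -0.0010067287053646499 0.15998580426539524 15.5167
```

Run:
```python
from h import *
save("scene","pics/g.png"); im=cv2.imread("pics/g.png")[90:240,310:460]; cv2.imwrite("pics/g.png",cv2.resize(im,None,fx=4,fy=4))
save("wrist","pics/gw.png")
```

```text
(no output)
```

View pics/g.png

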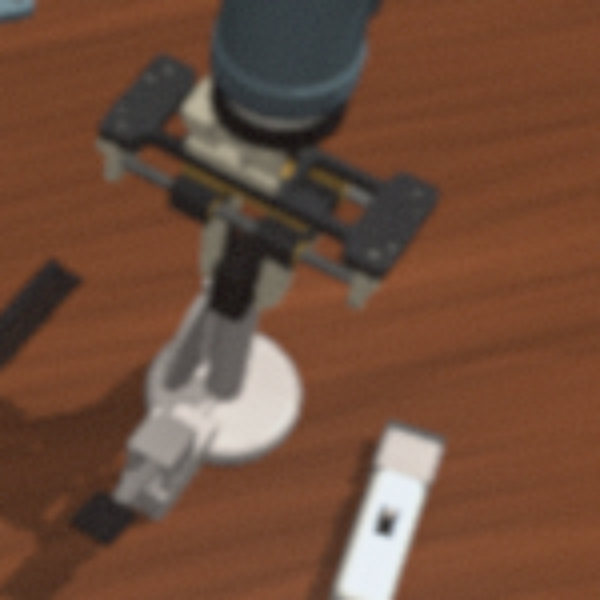

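View pics/gw.png

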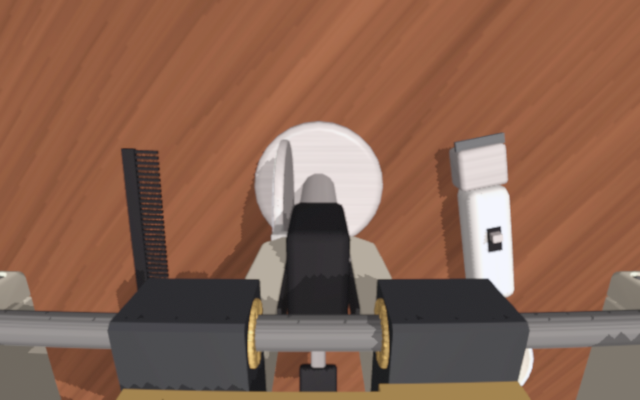

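Both pads are on the grip. I'll lift a short way first, guarded by a threshold.

Run:
```python
from h import *
P=G.copy()
for z,thr in ((.160,None),(.18,20)):
    r=move_straight(P+[0,0,z],.05,threshold=thr); wait(.1)
    f=np.array(current_wrist_force()); print(r,np.array(current_ee_pos())[2],"f",f@XS,f@YS,f[2],current_finger_gap()*93,current_time())
save("scene","pics/g2.png"); im=cv2.imread("pics/g2.png")[90:240,310:460]; cv2.imwrite("pics/g2.png",cv2.resize(im,None,fx=4,fy=4))
save("wrist","pics/gw2.png")
```

```text
False 0.160022427614159 f 0.41580996081954713 -2.4225151494696995 0.9820973167562491 25.765816901886506 15.9667
False 0.17985405202845892 f 2.4168031194553845 -1.3721961356341894 -4.972604870554594 25.741352677583752 16.6167
```

View pics/gw2.png

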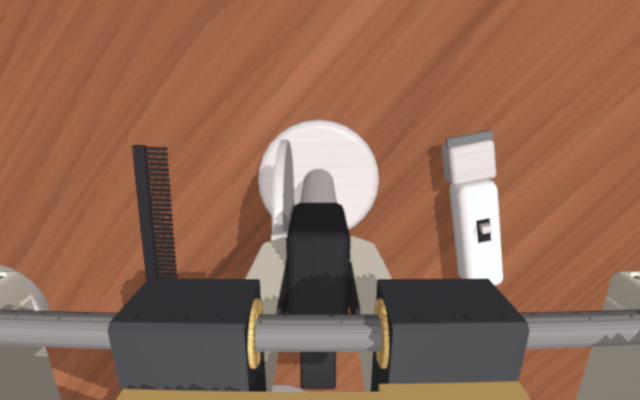

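View pics/g2.png

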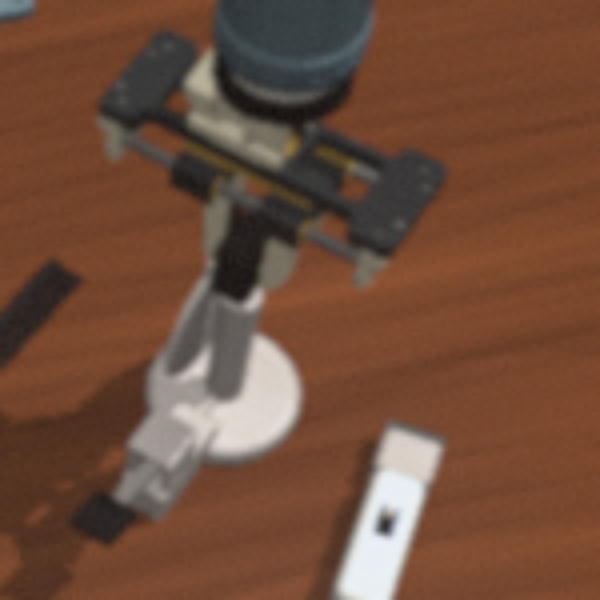

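The grip stays fixed between the pads (black block at the same wrist pixels) and the stem slides freely with a -5 N pull. I'll continue to the second stop.

Run:
```python
from h import *
def rep(r):
    f=np.array(current_wrist_force()); print(r,np.array(current_ee_pos())[2],"f",(f@XS).round(2),(f@YS).round(2),f[2].round(2),current_finger_gap()*93,current_time())
rep(move_straight(G+[0,0,.240],.06,threshold=25))
rep(move_straight(G+[0,0,.262],.03,threshold=10))
wait(.3); rep("held")
wait(.6); rep("held")
save("scene","pics/g3.png"); im=cv2.imread("pics/g3.png")[60:240,290:470]; cv2.imwrite("pics/g3.png",cv2.resize(im,None,fx=3,fy=3))
save("wrist","pics/gw3.png")
```

```text
False 0.2397009139642983 f 1.19 -1.21 -5.95 26.01379189982196 17.8667
True 0.24934724429421984 f 1.49 4.19 -6.76 25.607972816816645 18.3333
held 0.24843020704892665 f 2.03 5.21 -6.07 25.89780140295167 18.6333
held 0.24839526270923876 f 2.33 5.03 -5.78 25.486396145215434 19.2333
```

View pics/g3.png

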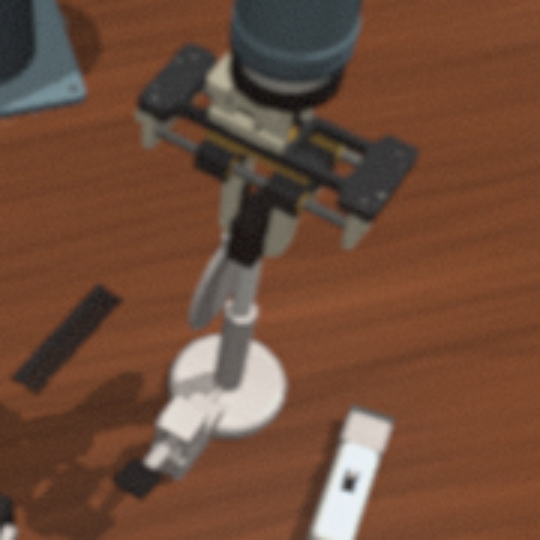

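View pics/gw3.png

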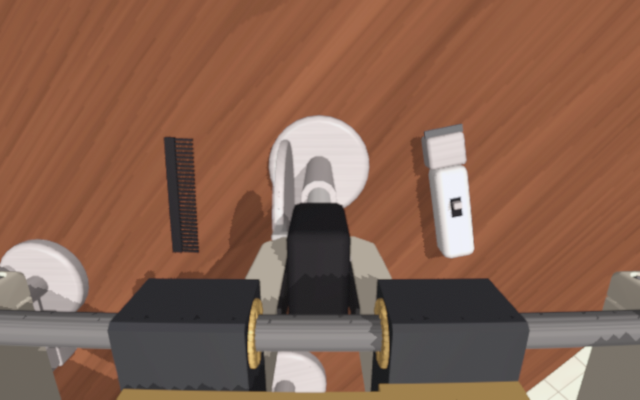

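After the threshold trip the arm relaxed to z=0.2484 with only the spring's 6 N. So I'll push up again, in small steps, until the force clearly rises against the hard stop.

Run:
```python
from h import *
def rep(r):
    f=np.array(current_wrist_force()); p=np.array(current_ee_pos()); print(r,p[2].round(5),((p-G)@XS).round(4),((p-G)@YS).round(4),"f",(f@XS).round(2),(f@YS).round(2),f[2].round(2),(current_finger_gap()*93).__round__(2),current_time())
rep("start")
command_gripper(0.0,40)
z=.2485
for k in range(6):
    z+=.001
    move_straight(G-YS*0.0005+[0,0,z],.01); wait(.15); rep(round(z,4))
    if current_wrist_force()[2]<-18: break
```

```text
start 0.24839 -0.0001 -0.0002 f 2.5 4.86 -5.56 25.63 19.3333
0.2495 0.24952 -0.0001 -0.0002 f 0.94 4.0 -6.37 25.77 20.0167
0.2505 0.25041 -0.0001 -0.0002 f 0.92 5.08 -9.35 25.82 20.4167
0.2515 0.25049 -0.0001 -0.0002 f 0.69 6.81 -13.62 25.65 20.8167
0.2525 0.25056 -0.0001 -0.0002 f 2.01 8.69 -18.58 25.83 21.2167
```

Run:
```python
from h import *
wait(.8); f=np.array(current_wrist_force()); print(current_ee_pos(),f,current_finger_gap()*93,current_time())
save("scene","pics/fin.png"); save("wrist","pics/finw.png")
```

```text
[0.50346432 0.14332397 0.25056265] [  6.65642933   3.81925331 -19.19928391] 25.588842944110795 22.0167
```

View pics/fin.png

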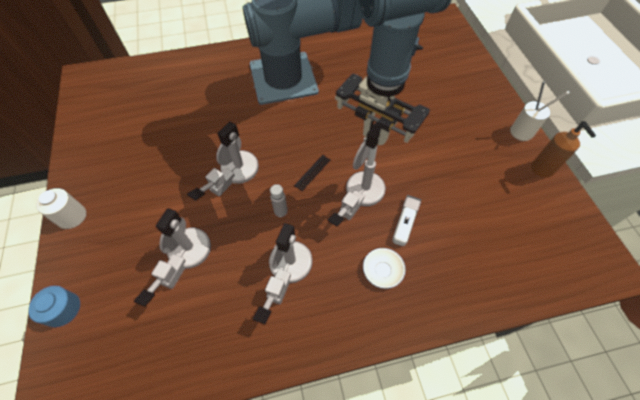

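View pics/finw.png

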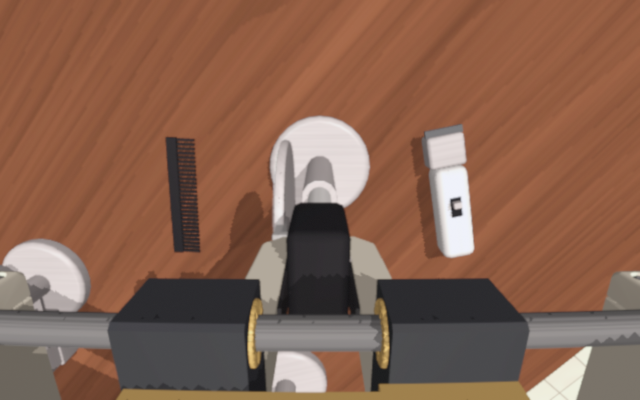

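The mirror is fully up and held. The trimmer (407,221), dish (384,268), comb (312,172) and atomizer (279,200) are where they started. Handing in.

```bash
python3 -c "
from station import *
finish_job()"
```

```text
the job is handed in; nothing more can be done
```

The job is handed in, with the mirror fully extended, held against its top stop and the grip still squeezed. `finish_job()` gives no verdict, so the checks below are my own.

- **Stand:** I worked on the one farthest to the robot's left, at about (0.503, 0.143), yaw about -48°.
- **Lever:** I pressed it to a hard stop, where force rose to 17 N with almost no further travel. Then I let it go fully, and the wrist picture showed the pad back up.
- **Lift:** I squeezed the button and pulled straight up. The gripper rose from 0.160 m to 0.2505 m, matching the 90 mm travel. The grip showed no slip between the pads.
- **Hold:** At the last check, at 22.0 s, the stop was taking about 19 N of pull with a 40 N grip, and the reading was steady. The toiletries looked unmoved in the pictures.

Three things did not match or needed a second try:

- **Finger gap:** It read about 25.7 mm against the 28 mm given for the squeezed grip. I put this down to gap scaling or pad give, since the stem slid freely only with the button in.
- **Top stop:** The first force-stopped lift ended about 2 mm short, so I pushed up in 1 mm steps to the true hard stop.
- **Side force:** About 8 N of sideways force on the grip remained at the end.

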